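# Clamp the ice bin's lid for the road

## Robot

A 6-joint arm with a two-finger parallel gripper is mounted at the origin on the work surface. World frame = base frame: x ahead of the robot, y to its left, z up, the work surface at z = 0. Lengths are in mm, angles in rad, forces in N, time in s.
With the tool pointing down it reaches from about 275 to 750 mm from the base axis. Payload 10.2 kg.
Tool frame: the origin (TCP) lies midway between the tips of the shut fingers; the grasp point (between the pads) lies 19 mm behind it; x points along the fingers, y is the direction in which the jaws open and shut, and the axes are right-handed (so a half turn about x gives the same grasp; the last joint's range is limited). The gripper opens to 85 mm and grips with 20 to 120 N. Pads are 22 mm wide; open, the fingers measure 114 mm over their backs; the gripper's body (76 mm by 85 mm) begins 54 mm behind the grasp point. The pads swing forward as they close: fully open they stand 13 mm farther back than shut.
Start: joints at [-1.527, 0.313, 1.498, -0, 1.331, -0.223], TCP at [138.401, -506.435, 231.294] pointing down, gripper open.
Joint ranges: [-2.94, 2.94], [-0.97, 2.17], [0.19, 2.56], [-1.23, 4.37], [0.02, 3.11], [-2.88, 2.88]. Speed limits (rad/s): [2.39, 2.39, 3.01, 3.14, 3.14, 3.14].

## Interface

Orientations are given as a unit quaternion [w, x, y, z].
In Python, from rig import ctrl gives the robot as it stands.
- The arm moves only by the tool arm_command, never from a script. Its argument "plan" is a list of rows, each a list of 5 numbers: the shift along the tool's x, y, z in m, then the turn about the tool's x in rad, then the opening, from 0 (shut) to 1 (fully open). A call has 1 to 12 rows; each row shifts and turns the commanded pose from where the row before left it, along the tool's axes as they then stand; what a row does not reach is not made up. A row lasts 1/8 s, in which the tool goes at most 62.5 mm and 10.7 degrees, less where a joint would pass 70% of its speed; a pose out of reach is approached as far as the arm can. A call with a gripper value outside its range is refused whole. The fingers move at their own pace and stop on an object; "squeeze" is the grip in N (left out, the last holds). Time passes only in rows, so rows that do not move let the fingers close. It gives the time, the measured TCP pose, the force and the opening at its end, in the units of the state.
- ctrl.sense(): the state, without advancing time (a new reading comes with each control period).
- ctrl.capture(name): name is "scene" or "top" or "wrist"; returns a dict with "color" (420x560x3 uint8, red, green, blue), "fx", "fy", "cx", "cy" (pixels), "xyz" and "orientation" of the camera in the world; the wrist camera has in their place "hand_eye" (4x4, takes a point from camera to tool coordinates, whose origin is the TCP and whose axes are the tool frame's). Camera axes: x right, y up, looking along -z (the intrinsics and any distortion apply to the point x, -y, -z); pixel columns grow to the right and rows downward; lengths in mm; the calibration is good to about 2 mm. A picture is of the moment at which its call begins: read the wrist's pose just before it. There is no depth.
- ctrl.finish_job(): hands the job in, once; it reports no verdict.
Trained networks look in the newest picture that a camera, given by its name, has taken for a name from the list of things; names that differ only in an ending like _2 or _b are one class to them, and where a whole thing is asked for, a point or a joint stands for the part that bears it (a point fixed in the world has none). Each returns a list of dicts, best first, with "score" (0 to 1); they miss things now and then, are a little off and sometimes report something else, mostly with a low value. They report only what shows in the picture. A call takes as long as a camera call.
- ctrl.spot_in(camera, query): "uv" ([column, row] in pixels, amid what is visible of it).
- ctrl.regions_of(camera, query): "mask" (420x560 bool, what is visible of it) and "uv" ([column, row] in pixels, amid what is visible of it).
- ctrl.place_of(camera, query): "uv" ([column, row] in pixels: a listed point, or the origin of a listed thing).
The state is a dict: "time_s": time; "joints": joint angles; "dq": joint speeds; "tau": joint torques, N m; "eef_pos": TCP position; "ee_rot": TCP orientation; "force": force on the tool from outside, world axes, zero at the start; "wrist_torque": the same for the moment, N m; "grip_width": opening from 0.0 (shut) to 1.0 (fully open).
Only numpy, scipy, OpenCV 4.12 (cv2) and the standard library are available. Lean on these libraries where they do the work, as an engineer would, in place of code of your own. Each camera call takes 0.05 s, during which the arm holds its last target.

## Task

Secure the lid of the ice bin before the trailer drives off: push the metal clamp strap round with the back of a finger until it rests against its stop, right across the lid, and only then push the cam lever at its end over and fully down onto the strap, and back away. Just push with the fingers: do not pick anything up, and leave the bottle, cups, jar and scoop where they stand.

Things in the scene. Friction and masses are not known exactly. Their poses are not given: they have to be found in the camera images.
- ice_bin: steel ice bin with white lid, fixed to the counter, 252 x 176 mm at the rim, lid top 118 mm above the counter. Origin: centre of the underside; z up, x along its long side. The strap's pivot post stands at the middle of its +y side, the cam lever on a dark steel pedestal at the middle of its -y side. The open strap points away towards +x.
- strap (a joint): angle of the clamp strap about its vertical pivot (rad): 0 = home, straight across the lid along the bin's -y, against a fixed stop on the strap's -x side near the lever; grows as it opens, anticlockwise from above; at 1.57 it points along the bin's +x. Turns level, stays where it is left; about 1.5 N at 120 mm from the pivot moves it.
- lever (a joint): angle of the cam lever about its level hinge along the bin's x (rad): 0 = fully open, leaning 0.26 rad past upright, away from the strap to the bin's -y; grows as it is pushed over towards +y; at its stop, 1.83, it lies level, fully down, above the home strap, pointing +y. Stays where it is left; about 4 N at 75 mm from the hinge moves it.
- strap_pivot (a point): on the strap's pivot axis, at the height of the strap's top face (150 mm above the counter); at (0, 115, 150) mm in the bin's frame. A 10 mm radius nut stands 8 mm above it.
- strap_end (a point): centre of the strap's free end, at mid height, 210 mm from the pivot axis. The strap is a straight steel bar 20 mm wide, its underside 126 mm above the counter (8 mm above the lid), its top 150 mm above the counter.
- lever_hinge (a point): centre of the cam lever's hinge, at (0, -127, 168) mm in the bin's frame, between two cheeks that reach 183 mm above the counter (50 mm overall along the bin's x, 30 mm along y)
- lever_tip (a point): middle of the cam lever's tip, 95 mm from the hinge on the lever's centre line. The lever's outer 60 mm is a black bar 26 mm wide along the hinge and 12 mm thick.
- syrup_bottle: loose syrup bottle, 72 mm in diameter, 285 mm tall with its red pourer, standing beyond the lever side of the bin; origin: centre of the underside, z up
- cup_stack: loose stack of paper cups, upside down, 80 mm in diameter, 86 mm tall; origin: centre of the underside, z up
- sugar_jar: loose white jar with metal cap, 72 mm in diameter, 85 mm tall; origin: centre of the underside, z up
- ice_scoop: loose aluminium scoop lying on the counter, bowl 90 x 60 x 35 mm with a 110 mm handle towards its -x; origin: centre of the bowl's underside, z up

How it is judged (in metres and radians):
On the way, in this order (a step that is already met when the one before it is completed fails the run):
1. the strap lies across the lid at its stop, the lever still up (value of joint strap below 0.06 rad and value of joint lever below 0.7 rad), for 0.2 s.
2. the cam lever is fully down with the strap home (value of joint strap below 0.06 rad and value of joint lever above 1.73 rad), for 0.2 s.
At the end, for the whole second after the job is handed in: strap within 0.06 rad of its stop across the lid; lever within 0.10 rad of fully down; bottle, cups, jar and scoop within 30 mm of where they stood (all of step 2 and distance of each of syrup_bottle, cup_stack, sugar_jar, ice_scoop from where it was at the start of the episode below 0.03 m); the robot touches nothing.
It fails at once if the lever is pushed over (past 0.9 rad) before the strap is home (within 0.15 rad) (value of joint lever above 0.9 rad and value of joint strap above 0.15 rad).
It fails at once if the bottle, cups, jar or scoop is lifted, knocked or moved by more than 30 mm (distance of any of syrup_bottle, cup_stack, sugar_jar, ice_scoop from where it was at the start of the episode above 0.03 m or angle between any of syrup_bottle, cup_stack, sugar_jar, ice_scoop's own z axis and vertical above 0.35 rad).
It also fails if it takes over 51 s, if anything falls off the work surface, if the arm or the gripper's body presses on something with over 40 N, if the wrist force passes 120 N, or if a joint passes its speed limit or range.

## Working session

There is one attempt and no reset: what is moved stays moved. The work goes in short steps, Python scripts to look and compute and a tool call to move; the robot and the scene stay as the last step left them, time stands still between calls to the robot, and variables do not carry over. Pictures are saved under pics/ and viewed, and the job is handed in when it is done.

Besides the shell and the picture viewer there is one more tool, called after ">>>" as name(argument=value, ...) on one line, values as JSON. arm_command: Moves the arm, as the interface text tells. Its arguments: {"type":"object","properties":{"plan":{"type":"array"},"squeeze":{"type":"number"}},"required":["plan"]}

```bash
ls; mkdir -p pics; python3 - <<'E'
from rig import ctrl
import cv2
for n in("scene","top"):
    c=ctrl.capture(n); cv2.imwrite(f"pics/{n}0.png",c["color"][...,::-1])
    print(n,[c[k] for k in("fx","fy","cx","cy","xyz","orientation")], [k for k in c])
    for q in("ice_bin","strap_pivot","strap_end","lever_hinge","lever_tip","syrup_bottle","cup_stack","sugar_jar","ice_scoop"):
        print(q,[(r["uv"],r["score"]) for r in ctrl.place_of(n,q)][:2])
print(ctrl.sense())
E
```

```text
pics
scene [487.25424758222243, 487.25424758222243, 280.92107564687035, 213.14086935648064, array([1258.63396136,  204.00640657, 1382.21138657]), array([0.5915873 , 0.16730972, 0.20324564, 0.76205192])] ['color', 'fx', 'fy', 'cx', 'cy', 'xyz', 'orientation']
ice_bin [([310.1, 223.9], 0.9)]
strap_pivot [([349.0, 201.8], 0.65)]
strap_end [([311.4, 256.8], 0.62)]
lever_hinge [([272.5, 187.8], 0.86)]
lever_tip [([308.8, 226.5], 0.73), ([263.7, 172.4], 0.43)]
syrup_bottle [([216.7, 211.6], 0.77)]
cup_stack [([240.6, 280.7], 0.92)]
sugar_jar []
ice_scoop [([316.1, 289.3], 0.91)]
top [464.38574807236, 464.38574807236, 286.49517423681965, 207.8057637058359, array([ 364.83071847,   55.62094621, 1420.97953909]), array([ 0.70717572,  0.05836225, -0.05844655, -0.7021968 ])] ['color', 'fx', 'fy', 'cx', 'cy', 'xyz', 'orientation']
ice_bin [([260.9, 249.6], 0.64), ([314.1, 235.8], 0.27)]
strap_pivot [([221.2, 251.5], 0.76)]
strap_end [([249.4, 181.7], 0.74)]
lever_hinge [([305.0, 240.7], 0.8)]
lever_tip [([312.9, 236.9], 0.47)]
syrup_bottle [([365.0, 241.1], 0.66), ([306.3, 238.9], 0.65)]
cup_stack [([316.4, 161.1], 0.58), ([250.8, 181.6], 0.47)]
sugar_jar [([167.4, 274.0], 0.73)]
ice_scoop [([242.6, 177.7], 0.61), ([168.2, 273.5], 0.26)]
{'time_s': 1.0, 'joints': array([-1.52739653e+00,  3.12904646e-01,  1.49768557e+00,  2.11358791e-05,
        1.33100671e+00, -2.23403243e-01]), 'dq': array([-0.00087453, -0.00115647,  0.00132237,  0.00083818, -0.00029857,
       -0.00012671]), 'tau': array([ 1.49283245e-03, -4.12164366e+01, -2.59894305e+01, -9.47834178e-05,
        6.02806940e-04,  9.48745253e-06]), 'eef_pos': array([ 138.40798587, -506.43825924,  231.29723649]), 'ee_rot': array([ 0.09404698,  0.70083188,  0.09404868, -0.70081715]), 'force': array([-0.04672832,  1.05644056,  0.05286367]), 'wrist_torque': array([-0.04318413, -0.04456059,  0.00719225]), 'grip_width': 1.0007073226249084}
```

View pics/scene0.png

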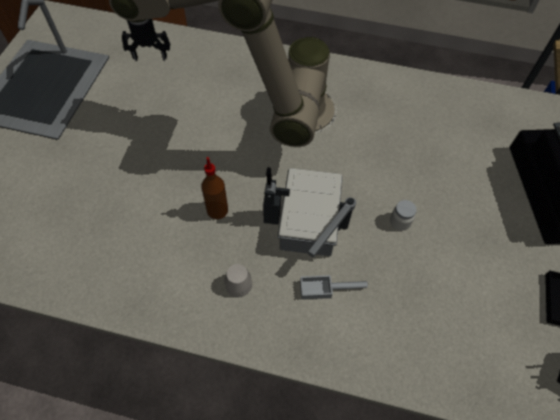

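View pics/top0.png

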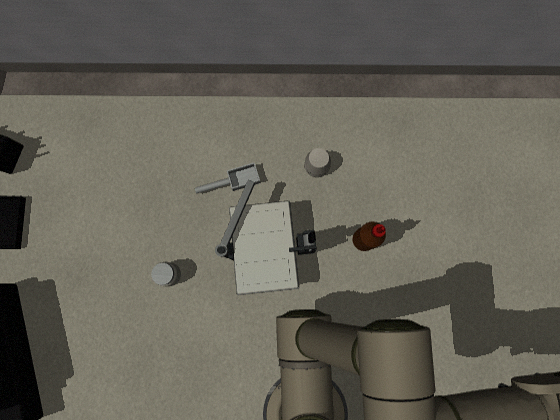

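```bash
cat > h.py <<'E'
import numpy as np
from scipy.spatial.transform import Rotation as R
from scipy.optimize import least_squares
C={"scene":(487.254,280.921,213.141,np.array([1258.634,204.006,1382.211]),[0.5915873,0.16730972,0.20324564,0.76205192]),
"top":(464.3857,286.495,207.806,np.array([364.8307,55.6209,1420.9795]),[0.70717572,0.05836225,-0.05844655,-0.7021968])}
def rot(q): return R.from_quat([q[1],q[2],q[3],q[0]])
def ray(cam,uv):
    f,cx,cy,p,q=C[cam]; d=np.array([(uv[0]-cx)/f,-(uv[1]-cy)/f,-1]); return p,rot(q).apply(d)
def atz(cam,uv,z):
    p,d=ray(cam,uv); return p+d*(z-p[2])/d[2]
def proj(cam,X):
    f,cx,cy,p,q=C[cam]; c=rot(q).inv().apply(np.atleast_2d(X)-p); return np.c_[cx+f*c[:,0]/-c[:,2],cy+f*c[:,1]/c[:,2]]
E
python3 - <<'E'
from h import *
D={"strap_pivot":(150,(349,201.8),(221.2,251.5)),"strap_end":(138,(311.4,256.8),(249.4,181.7)),"lever_hinge":(168,(272.5,187.8),(305,240.7)),"bin":(0,(310.1,223.9),(260.9,249.6)),
"bottle":(0,(216.7,211.6),(365,241.1)),"cup":(0,(240.6,280.7),(316.4,161.1)),"scoop":(0,(316.1,289.3),(242.6,177.7)),"jar":(0,(0,0),(167.4,274))}
for k,(z,a,b) in D.items(): print(k,atz("scene",a,z).round(),atz("top",b,z).round())
E
```

```text
strap_pivot [461. 231. 150.] [455. 234. 150.]
strap_end [660. 161. 138.] [653. 162. 138.]
lever_hinge [481.   1. 168.] [484.   6. 168.]
bin [479. 126.   0.] [472. 134.   0.]
bottle [ 511. -181.    0.] [ 500. -185.    0.]
cup [726. -36.   0.] [752. -37.   0.]
scoop [696. 193.   0.] [697. 195.   0.]
jar [ -277. -1431.     0.] [396. 416.   0.]
```

```bash
cat > ov.py <<'E'
from h import *
import cv2
def binT(x,y,yaw): 
    return lambda P:(R.from_euler('z',yaw).apply(np.atleast_2d(P))+np.array([x,y,0]))
def overlay(img,cam,pose,strap,lever,out,crop,s):
    T=binT(*pose); u0,v0,u1,v1=crop
    im=cv2.resize(img[v0:v1,u0:u1],None,fx=s,fy=s,interpolation=cv2.INTER_CUBIC)
    def line(P,c,closed=True):
        p=((proj(cam,T(P))-[u0,v0]+.5)*s).round().astype(int)
        cv2.polylines(im,[p],closed,c,1)
    line([[a,b,118] for a,b in((126,88),(-126,88),(-126,-88),(126,-88))],(0,0,255))
    d=np.array([np.sin(strap),-np.cos(strap),0]);n=np.array([-d[1],d[0],0]);p=np.array([0,115,150])
    line([p+10*n,p+210*d+10*n,p+210*d-10*n,p-10*n],(255,0,0))
    h=np.array([0,-127,168]); line([h,h+95*np.array([0,np.sin(lever-.26),np.cos(lever-.26)])],(0,255,0),False)
    line([[a,b,183] for a,b in((25,-112),(-25,-112),(-25,-142),(25,-142))],(0,255,255))
    cv2.imwrite(out,im)
E
python3 - <<'E'
from ov import *
obs=[("strap_pivot",[0,115,150],(349,201.8),(221.2,251.5)),("h",[0,-127,168],(272.5,187.8),(305,240.7))]
def f(p):
    T=binT(*p); r=[]
    for _,P,a,b in obs: r+=[proj("scene",T(P))[0]-a,proj("top",T(P))[0]-b]
    return np.concatenate(r)
s=least_squares(f,[480,120,.1]);print(s.x,s.fun.round(1))
np.save("pose.npy",s.x)
from rig import ctrl
st=s.x[2]+np.pi/2
import math
a=math.atan2(162-233,656-458)-(s.x[2]-math.pi/2);print("strap",a)
for c,cr in(("top",(190,140,390,290)),("scene",(200,150,420,315))):
    overlay(cv2.imread(f"pics/{c}0.png"),c,s.x,a,0,f"pics/ov_{c}.png",cr,3.6)
E
```

```text
[4.69288900e+02 1.23936995e+02 1.14702795e-01] [ 2.6 -0.7 -1.6 -0.5 -1.1  0.4  2.9  0.1]
strap 1.1117904103584966
```

View pics/ov_top.png

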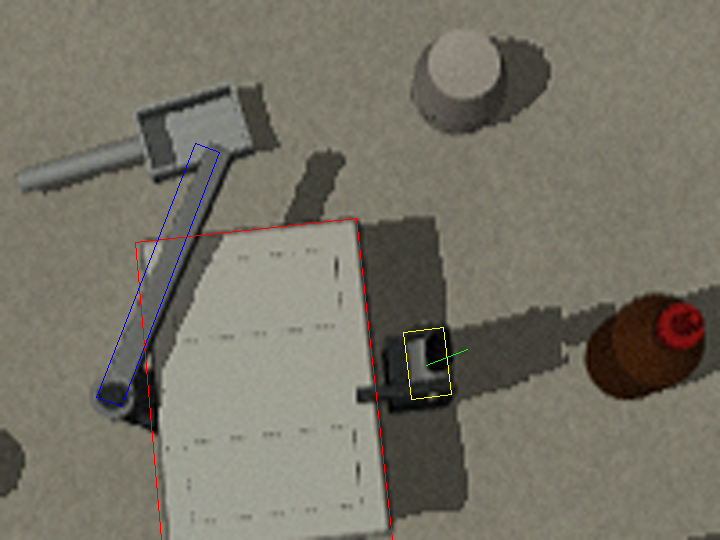

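View pics/ov_scene.png

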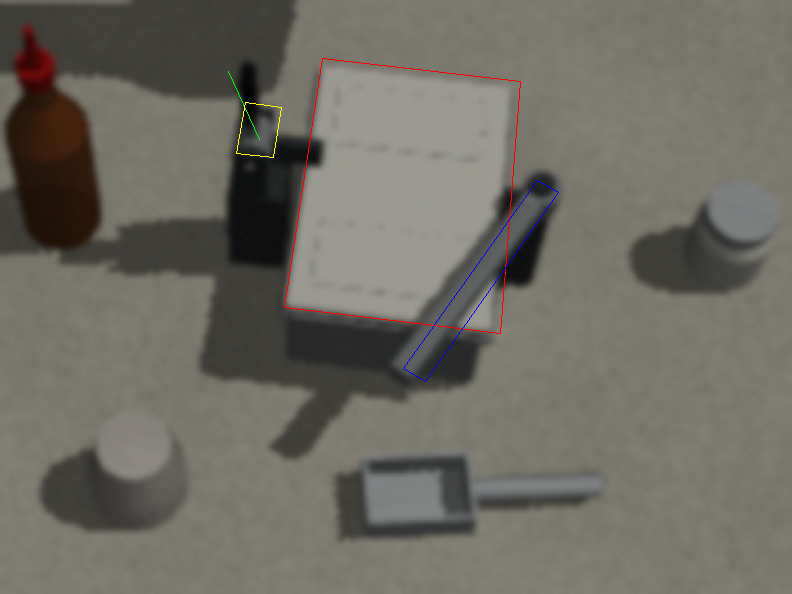

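```bash
python3 - <<'E'
import cv2
for c,(a,b,e,f) in(("top",(205,190,335,300)),("scene",(255,155,365,260))):
    im=cv2.imread(f"pics/{c}0.png")[b:f,a:e]
    cv2.imwrite(f"pics/z_{c}.png",cv2.resize(cv2.convertScaleAbs(im,alpha=1.3,beta=15),None,fx=5,fy=5,interpolation=cv2.INTER_CUBIC))
E
```

```text
(no output)
```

View pics/z_top.png

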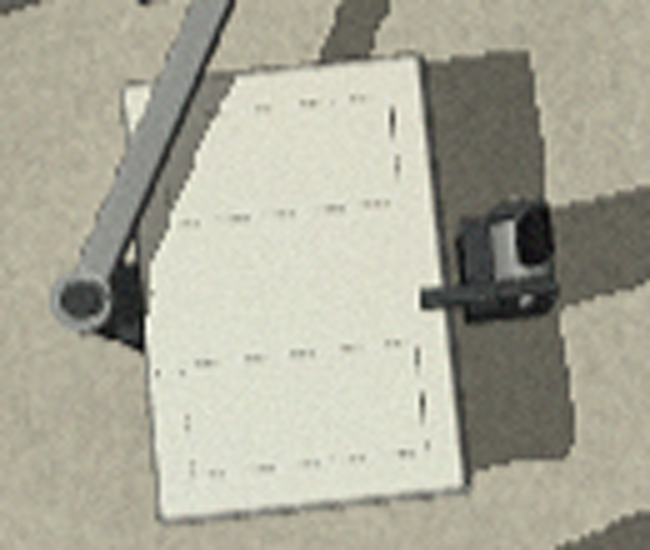

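View pics/z_scene.png

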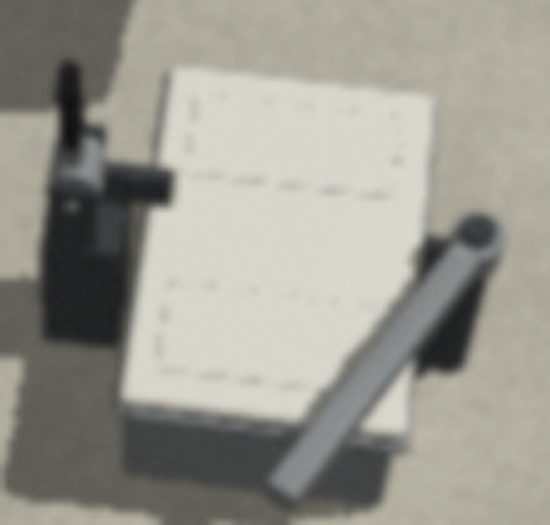

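```bash
python3 - <<'E'
from ov import *
tp=lambda u,v:np.array([205+u/5-.4,190+v/5-.4]); sc=lambda u,v:np.array([255+u/5-.4,155+v/5-.4])
L=[("top",1,1,tp(125,84)),("top",1,-1,tp(420,58)),("top",-1,-1,tp(466,488)),("top",-1,1,tp(161,517)),
("scene",-1,-1,sc(172,70)),("scene",-1,1,sc(432,95)),("scene",1,1,sc(408,440)),("scene",1,-1,sc(122,405))]
def f(p):
    T=binT(*p[:3]); r=[]
    for c,a,b,uv in L: r.append(proj(c,T([a*p[3],b*p[4],118]))[0]-uv)
    r.append(proj("top",T([0,115,158]))[0]-tp(84,298)); r.append(proj("scene",T([0,115,158]))[0]-sc(478,232))
    d=[210*np.sin(p[5]),115-210*np.cos(p[5]),150]
    r.append(proj("top",T(d))[0]-(248.8,181.3)); r.append(proj("scene",T(d))[0]-(311.2,251.6))
    return np.concatenate(r)
s=least_squares(f,[470,124,.11,126,88,1.1]);print(s.x);print(s.fun.reshape(-1,2).round(1))
np.save("pose.npy",s.x)
T=binT(*s.x[:3]);a=s.x[5]
for n,P in(("piv",[0,115,150]),("hinge",[0,-127,168]),("end",[210*np.sin(a),115-210*np.cos(a),138]),("tip",[0,-127-95*np.sin(.26),168+95*np.cos(.26)])):print(n,T(P)[0].round(1))
for c,cr in(("top",(190,140,390,290)),("scene",(200,150,420,315))):
    overlay(cv2.imread(f"pics/{c}0.png"),c,s.x[:3],a,0,f"pics/ov2_{c}.png",cr,3.6)
from rig import ctrl
q=ctrl.sense()["ee_rot"];print(rot(q).as_matrix().round(3))
E
```

```text
[4.72907710e+02 1.21018098e+02 1.17333334e-01 1.22247811e+02
 8.40355894e+01 1.07828735e+00]
[[-0.2  0.3]
 [-0.5 -0.9]
 [ 0.1 -0.5]
 [ 0.5  0.5]
 [-0.1 -1.1]
 [ 0.5 -0.1]
 [-0.3 -1. ]
 [-0.2 -0.9]
 [-1.1  0.3]
 [ 0.6 -0.6]
 [ 1.5 -1.2]
 [ 0.1  1.6]]
piv [459.4 235.2 150. ]
hinge [487.8  -5.1 168. ]
end [654.8 158.3 138. ]
tip [490.6 -29.4 259.8]
[[ 0.     0.264 -0.965]
 [ 0.    -0.965 -0.264]
 [-1.     0.    -0.   ]]
```

View pics/ov2_top.png

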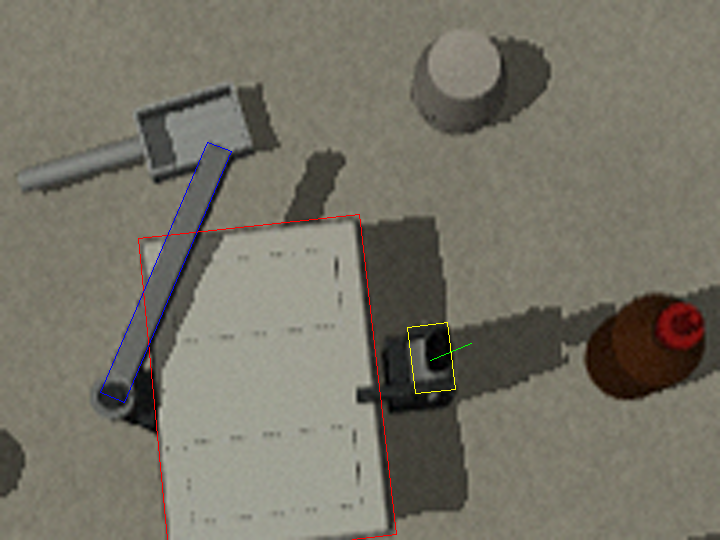

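View pics/ov2_scene.png

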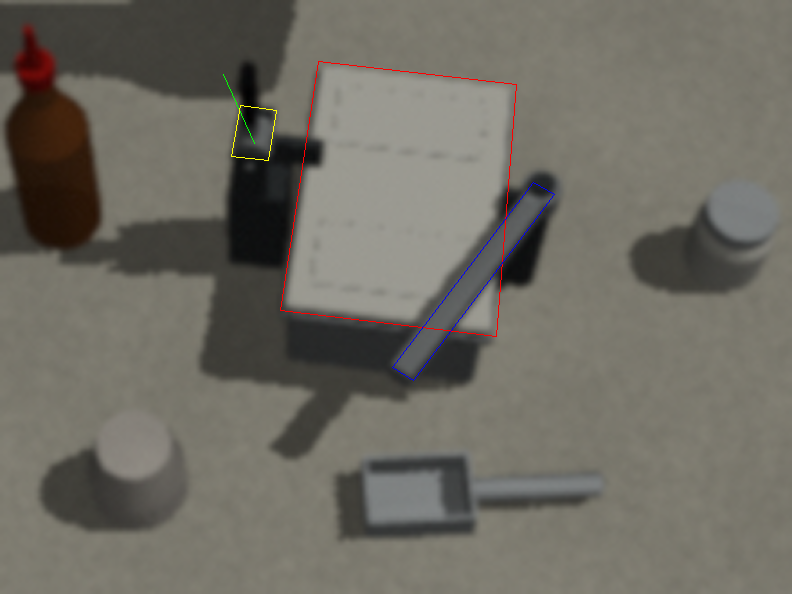

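```bash
cat > pl.py <<'E'
from h import *
import sys,math
def now():
    from rig import ctrl
    s=ctrl.sense(); m=rot(s["ee_rot"]).as_matrix()
    print("t",round(s["time_s"],2),"p",s["eef_pos"].round(1),"psi",round(math.degrees(math.atan2(m[1,1],m[0,1])),1),"F",s["force"].round(1),"j",s["joints"].round(2),"g",round(s["grip_width"],2))
    return s["eef_pos"],math.atan2(m[1,1],m[0,1])
def plan(wps,p=None,psi=None,op=0):
    if p is None: p,psi=now()
    p=np.array(p,float); out=[]
    for (x,y,z,pd,n) in wps:
        tgt=np.array([x,y,z]); dp=(math.radians(pd)-psi)
        s0=p.copy(); a0=psi
        for i in range(1,n+1):
            P=s0+(tgt-s0)*i/n; A=a0+dp*i/n
            ty=np.array([math.cos(psi),math.sin(psi),0]); tx=np.array([0,0,-1.]); tz=np.cross(tx,ty)
            d=P-p; r=[round(float(d@tx)/1000,3),round(float(d@ty)/1000,3),round(float(d@tz)/1000,3)]
            t=round(-(A-psi),2)
            p=p+1000*(r[0]*tx+r[1]*ty+r[2]*tz); psi-=t
            out.append(r+[t,op])
            if np.linalg.norm(r)>.0625 or abs(t)>.186: print("!!",len(out))
    for k in range(0,len(out),12): print("["+",".join("["+",".join(f"{v:g}" for v in r)+"]" for r in out[k:k+12])+"]")
    print("end",p.round(1),math.degrees(psi))
E
python3 -c "
from pl import *
plan([(160,-470,330,-60,4),(618,228,330,68.5,20)])"
```

```text
t 1.0 p [ 138.4 -506.4  231.3] psi -74.7 F [-0.   1.1  0.1] j [-1.53  0.31  1.5   0.    1.33 -0.22] g 1.0
[[-0.025,-0.007,-0.008,-0.06,0],[-0.024,-0.007,-0.008,-0.07,0],[-0.025,-0.007,-0.008,-0.06,0],[-0.025,-0.005,-0.009,-0.07,0],[0,-0.019,-0.037,-0.11,0],[0,-0.014,-0.039,-0.11,0],[0,-0.01,-0.041,-0.12,0],[0,-0.005,-0.041,-0.11,0],[0,-0.001,-0.042,-0.11,0],[0,0.004,-0.042,-0.11,0],[0,0.009,-0.041,-0.11,0],[0,0.013,-0.039,-0.12,0]]
[[0,0.017,-0.038,-0.11,0],[0,0.022,-0.036,-0.11,0],[0,0.026,-0.033,-0.11,0],[0,0.029,-0.03,-0.11,0],[0,0.032,-0.027,-0.12,0],[0,0.035,-0.023,-0.11,0],[0,0.037,-0.018,-0.11,0],[0,0.039,-0.015,-0.11,0],[0,0.041,-0.01,-0.11,0],[0,0.041,-0.006,-0.12,0],[0,0.042,-0,-0.11,0],[0,0.041,0.004,-0.11,0]]
end [618.1 227.7 330.3] 68.52584903316881
```

>>> arm_command(plan=[[-0.025,-0.007,-0.008,-0.06,0],[-0.024,-0.007,-0.008,-0.07,0],[-0.025,-0.007,-0.008,-0.06,0],[-0.025,-0.005,-0.009,-0.07,0],[0,-0.019,-0.037,-0.11,0],[0,-0.014,-0.039,-0.11,0],[0,-0.01,-0.041,-0.12,0],[0,-0.005,-0.041,-0.11,0],[0,-0.001,-0.042,-0.11,0],[0,0.004,-0.042,-0.11,0],[0,0.009,-0.041,-0.11,0],[0,0.013,-0.039,-0.12,0]])

```text
time_s: 2.5
eef_pos: [344.0, -190.1, 330.5]
ee_rot: [0.464, 0.534, 0.464, -0.534]
force: [-0.1, -0.9, 0.5]
grip_width: -0.001
```

```bash
python3 -c "
from pl import *
plan([(618,228,330,68.5,12)])"
```

```text
t 2.5 p [ 344.  -190.1  330.5] psi -8.0 F [-0.1 -0.9  0.5] j [-0.81 -0.05  1.66  0.    1.53 -0.67] g -0.0
[[0,0.018,-0.038,-0.11,0],[0,0.021,-0.035,-0.11,0],[0,0.026,-0.033,-0.11,0],[0,0.029,-0.03,-0.12,0],[0,0.032,-0.026,-0.11,0],[0,0.035,-0.023,-0.11,0],[0,0.038,-0.018,-0.11,0],[0,0.039,-0.015,-0.11,0],[0,0.04,-0.009,-0.11,0],[0,0.042,-0.006,-0.11,0],[0,0.041,-0.001,-0.11,0],[0,0.042,0.004,-0.12,0]]
end [618.2 228.2 330.5] 68.74157893364448
```

>>> arm_command(plan=[[0,0.018,-0.038,-0.11,0],[0,0.021,-0.035,-0.11,0],[0,0.026,-0.033,-0.11,0],[0,0.029,-0.03,-0.12,0],[0,0.032,-0.026,-0.11,0],[0,0.035,-0.023,-0.11,0],[0,0.038,-0.018,-0.11,0],[0,0.039,-0.015,-0.11,0],[0,0.04,-0.009,-0.11,0],[0,0.042,-0.006,-0.11,0],[0,0.041,-0.001,-0.11,0],[0,0.042,0.004,-0.12,0]])

```text
time_s: 4.0
eef_pos: [619.8, 227.1, 330.3]
ee_rot: [0.695, 0.13, 0.695, -0.13]
force: [-1.4, -0.4, 0.3]
grip_width: -0.001
```

```bash
python3 - <<'E'
from pl import *
from ov import *
from rig import ctrl
now()
s=ctrl.sense();c=ctrl.capture("wrist");cv2.imwrite("pics/w1.png",c["color"][...,::-1])
print(c["hand_eye"],c["fx"],c["cx"],c["cy"],[k for k in c])
print([(r["uv"],r["score"]) for q in("strap_end","strap_pivot","lever_hinge") for r in ctrl.place_of("wrist",q)])
E
```

```text
t 4.0 p [619.8 227.1 330.3] psi 68.7 F [-1.4 -0.4  0.3] j [ 0.17  0.61  0.8  -0.    1.73 -1.03] g -0.0
[[ 1.32717305e-03  2.76756906e-01 -9.60939048e-01 -1.41686870e+02]
 [ 9.99999119e-01 -3.30839974e-04  1.28583559e-03 -4.02500211e-01]
 [ 3.79468309e-05 -9.60939907e-01 -2.76757101e-01 -7.06341902e+01]
 [ 0.00000000e+00  0.00000000e+00  0.00000000e+00  1.00000000e+00]] 333.8809556926767 278.36964936761785 211.98599706603798 ['color', 'fx', 'fy', 'cx', 'cy', 'hand_eye']
[([229.9, 238.8], 0.74), ([222.4, 16.1], 0.77)]
```

View pics/w1.png

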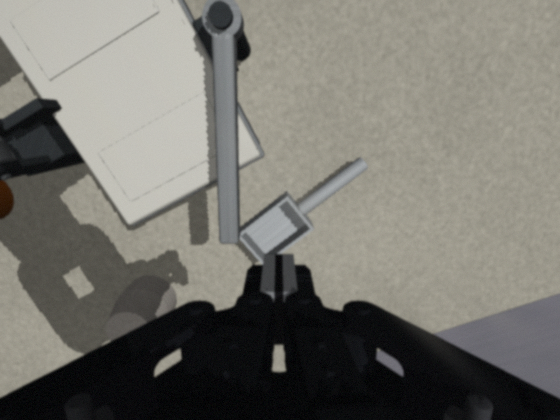

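```bash
cat > wr.py <<'E'
from h import *
def watz(pos,q,H,f,cx,cy,uv,z):
    d=np.array([(uv[0]-cx)/f,-(uv[1]-cy)/f,-1]); Rm=rot(q).as_matrix()
    o=pos+Rm@H[:3,3]; w=Rm@H[:3,:3]@d
    return o+w*(z-o[2])/w[2]
E
python3 - <<'E'
from wr import *
from rig import ctrl
s=ctrl.sense()
H=np.array([[ 1.32717305e-03,2.76756906e-01,-9.60939048e-01,-1.41686870e+02],[9.99999119e-01,-3.30839974e-04,1.28583559e-03,-4.02500211e-01],[3.79468309e-05,-9.60939907e-01,-2.76757101e-01,-7.06341902e+01],[0,0,0,1]])
np.save("H.npy",H)
g=lambda uv,z:watz(s["eef_pos"],s["ee_rot"],H,333.881,278.37,211.986,uv,z).round(1)
print("nut",g((219,14),158),"end",g((229,243),150),"lidcorner +x-y",g((133,221),118),"+x+y",g((262,153),118))
from ov import binT
T=binT(*np.load("pose.npy")[:3]);print(T([[122,-84,118],[122,84,118]]))
E
```

```text
nut [458.9 235.  158. ] end [651.4 157.8 150. ] lidcorner +x-y [598.3  59.8 118. ] +x+y [581.5 221.4 118. ]
[[603.90227982  51.87749787 118.        ]
 [584.23547806 218.72238664 118.        ]]
```

```bash
cat > arc.py <<'E'
from pl import *
def pt(phid,r,off):
    a=math.radians(phid); return (459+r*math.cos(a)-off*math.sin(a),235.2+r*math.sin(a)+off*math.cos(a))
E
python3 - <<'E'
from arc import *
x,y=pt(-21.5,140,48)
w=[(x,y,220,68.5,3),(x,y,136,68.5,4)]
print(x,y)
plan(w+[(*pt(-21.5,140,28),136,68.5,3)])
E
```

```text
606.8505184002497 228.54987152173555
t 4.2 p [619.2 226.1 329.5] psi 68.5 F [-0.5 -1.1 -0. ] j [ 0.17  0.61  0.81 -0.    1.73 -1.02] g 0.0
[[0.037,-0.001,-0.004,0,0],[0.036,-0.001,-0.004,0,0],[0.037,-0,-0.004,0,0],[0.021,-0,-0,0,0],[0.021,-0,-0,0,0],[0.021,-0,-0,0,0],[0.021,-0,-0,0,0],[-0,-0.007,-0,0,0],[-0,-0.007,-0,0,0],[-0,-0.006,-0,0,0]]
end [600.  210.  135.5] 68.52389036336966
```

>>> arm_command(plan=[[0.037,-0.001,-0.004,0,0],[0.036,-0.001,-0.004,0,0],[0.037,0,-0.004,0,0],[0.021,0,0,0,0],[0.021,0,0,0,0],[0.021,0,0,0,0],[0.021,0,0,0,0],[0,-0.007,0,0,0],[0,-0.007,0,0,0],[0,-0.006,0,0,0],[0,0,0,0,0]])

```text
time_s: 5.58
eef_pos: [600.1, 209.3, 137.1]
ee_rot: [0.695, 0.132, 0.694, -0.132]
force: [0.1, 0.6, -1.1]
grip_width: -0.004
```

```bash
python3 - <<'E'
from arc import *
from rig import ctrl
import cv2
for n in("wrist","scene"):
    c=ctrl.capture(n);cv2.imwrite(f"pics/{n}2.png",c["color"][...,::-1])
w=[(*pt(-21.5,140,24.5),136,68.5,1)]+[(*pt(f,140,24.5),136,f+90,1) for f in np.linspace(-21.5,-81,23)[1:]]
plan(w)
E
```

```text
t 5.67 p [600.1 209.8 136.7] psi 68.5 F [-0.1 -0.   0.3] j [ 0.15  0.63  1.26  0.    1.25 -1.04] g -0.0
[[0.001,-0.004,-0.001,0,0],[-0,-0.006,0.001,0.05,0],[-0,-0.007,0.001,0.04,0],[-0,-0.006,0.001,0.05,0],[-0,-0.007,0.001,0.05,0],[-0,-0.007,0.001,0.05,0],[-0,-0.006,0.001,0.04,0],[-0,-0.007,0.001,0.05,0],[-0,-0.007,0.001,0.05,0],[-0,-0.006,0.001,0.05,0],[-0,-0.007,0.001,0.04,0],[-0,-0.006,0.001,0.05,0]]
[[-0,-0.007,0.001,0.05,0],[-0,-0.007,0.001,0.04,0],[-0,-0.006,0.001,0.05,0],[-0,-0.007,0.001,0.05,0],[-0,-0.006,0.001,0.05,0],[-0,-0.007,0.001,0.04,0],[-0,-0.007,0.001,0.05,0],[-0,-0.006,0.001,0.05,0],[-0,-0.007,0.001,0.04,0],[-0,-0.006,0.001,0.05,0],[-0,-0.007,0.001,0.05,0]]
end [505.1 101.2 135.7] 8.929665557850553
```

View pics/wrist2.png

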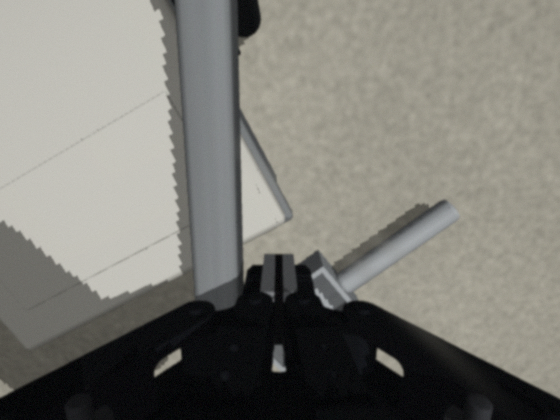

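View pics/scene2.png

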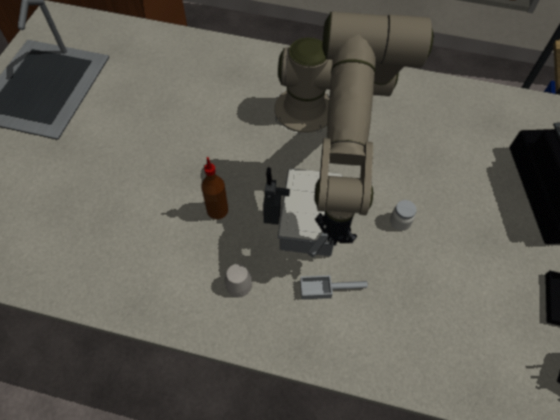

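>>> arm_command(plan=[[0.001,-0.004,-0.001,0,0],[0,-0.006,0.001,0.05,0],[0,-0.007,0.001,0.04,0],[0,-0.006,0.001,0.05,0],[0,-0.007,0.001,0.05,0],[0,-0.007,0.001,0.05,0],[0,-0.006,0.001,0.04,0],[0,-0.007,0.001,0.05,0],[0,-0.007,0.001,0.05,0],[0,-0.006,0.001,0.05,0],[0,-0.007,0.001,0.04,0],[0,-0.006,0.001,0.05,0]])

```text
time_s: 7.18
eef_pos: [565.4, 141.6, 135.3]
ee_rot: [0.637, 0.307, 0.637, -0.307]
force: [0.5, 1.8, -0.2]
grip_width: 0.003
```

```bash
python3 - <<'E'
from arc import *
from rig import ctrl
import cv2
for n in("wrist",):
    c=ctrl.capture(n);cv2.imwrite(f"pics/{n}3.png",c["color"][...,::-1])
w=[(*pt(f,140,24.5),136,f+90,1) for f in np.linspace(-51.5,-81,13)[1:]]
plan(w)
E
```

```text
t 7.22 p [565.1 141.1 135.3] psi 38.5 F [ 0.  -1.5 -0. ] j [ 0.04  0.52  1.45 -0.    1.17 -0.63] g -0.0
[[-0.001,-0.006,0.001,0.04,0],[0,-0.006,0.001,0.05,0],[0,-0.006,0.001,0.04,0],[0,-0.006,0.001,0.04,0],[0,-0.006,0.001,0.04,0],[0,-0.006,0.001,0.05,0],[0,-0.006,0.001,0.04,0],[0,-0.006,0.001,0.04,0],[0,-0.006,0.001,0.05,0],[0,-0.006,0.001,0.04,0],[0,-0.006,0,0.04,0],[0,-0.006,0.001,0.04,0]]
end [505.3 101.2 136.3] 9.255136847440165
```

View pics/wrist3.png

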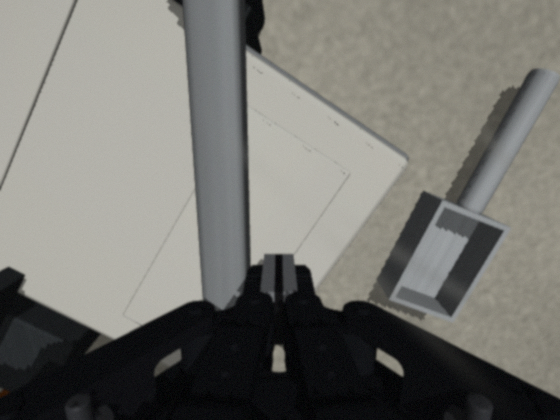

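>>> arm_command(plan=[[-0.001,-0.006,0.001,0.04,0],[0,-0.006,0.001,0.05,0],[0,-0.006,0.001,0.04,0],[0,-0.006,0.001,0.04,0],[0,-0.006,0.001,0.04,0],[0,-0.006,0.001,0.05,0],[0,-0.006,0.001,0.04,0],[0,-0.006,0.001,0.04,0],[0,-0.006,0.001,0.05,0],[0,-0.006,0.001,0.04,0],[0,-0.006,0,0.04,0],[0,0,0,0,0]])

```text
time_s: 8.72
eef_pos: [511.2, 103.8, 136.3]
ee_rot: [0.549, 0.446, 0.549, -0.446]
force: [0.1, -0.5, -0.2]
grip_width: 0.004
```

```bash
python3 - <<'E'
from arc import *
from rig import ctrl
import cv2
for n in("wrist","scene"):
    c=ctrl.capture(n);cv2.imwrite(f"pics/{n}4.png",c["color"][...,::-1])
now()
E
```

```text
t 8.82 p [511.6 104.  136.3] psi 11.8 F [-0.1 -0.8  0.7] j [-0.02  0.4   1.64 -0.    1.1  -0.23] g 0.0
```

View pics/wrist4.png

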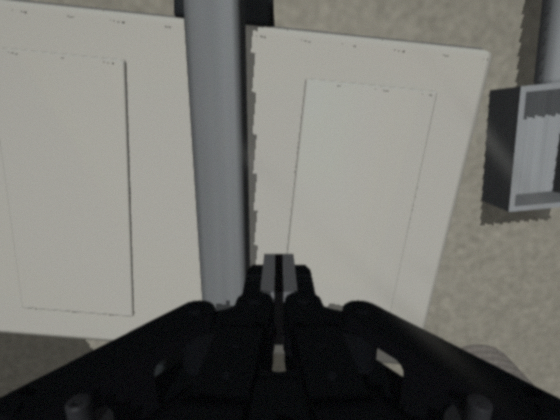

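>>> arm_command(plan=[[0,-0.004,0,0.03,0],[0,-0.004,0,0.03,0],[0,-0.004,0,0.03,0],[0,0,0,0,0]])

```text
time_s: 9.32
eef_pos: [499.4, 101.9, 136.3]
ee_rot: [0.528, 0.47, 0.528, -0.47]
force: [0.4, -0.2, -0.7]
grip_width: 0.003
```

>>> arm_command(plan=[[0,-0.003,0,0,0],[0,-0.003,0,0,0],[0,0,0,0,0]])

```text
time_s: 9.7
eef_pos: [498.1, 101.6, 136.9]
ee_rot: [0.531, 0.474, 0.525, -0.467]
force: [23.2, 5.1, -13.7]
grip_width: -0.001
```

```bash
python3 - <<'E'
from arc import *
p,psi=now()
plan([(515,103,137,6.7,1),(515,103,340,6.7,5),(560,-110,340,-83.3,11)])
E
```

```text
t 9.7 p [498.1 101.6 136.9] psi 6.6 F [ 23.2   5.1 -13.7] j [-0.03  0.37  1.69  0.    1.08 -0.15] g -0.0
t 9.7 p [498.1 101.6 136.9] psi 6.6 F [ 23.2   5.1 -13.7] j [-0.03  0.37  1.69  0.    1.08 -0.15] g -0.0
[[-0,0.017,0.001,-0,0],[-0.041,-0,-0,-0,0],[-0.04,-0,-0,-0,0],[-0.041,-0,-0,-0,0],[-0.04,-0,-0,-0,0],[-0.041,-0,-0,-0,0],[-0,0.002,0.02,0.14,0],[-0,0.004,0.019,0.15,0],[-0,0.008,0.018,0.14,0],[-0,0.01,0.017,0.14,0],[-0,0.012,0.016,0.14,0],[-0,0.014,0.014,0.15,0]]
[[-0,0.016,0.011,0.14,0],[-0,0.018,0.009,0.14,0],[-0,0.018,0.007,0.14,0],[-0,0.02,0.004,0.15,0],[-0,0.019,0.001,0.14,0]]
end [ 559.6 -109.8  339.9] -83.35652076480143
```

>>> arm_command(plan=[[0,0.021,0.001,0,0],[-0.041,0,0,0,0],[-0.04,0,0,0,0],[-0.041,0,0,0,0],[-0.04,0,0,0,0],[-0.041,0,0,0,0],[0,0.002,0.02,0.14,0],[0,0.004,0.019,0.15,0],[0,0.008,0.018,0.14,0],[0,0.01,0.017,0.14,0],[0,0.012,0.016,0.14,0],[0,0.014,0.014,0.15,0]])

```text
time_s: 11.2
eef_pos: [539.2, -14.1, 339.1]
ee_rot: [-0.282, -0.648, -0.283, 0.648]
force: [-0.6, 0.4, 0.1]
grip_width: 0.0
```

>>> arm_command(plan=[[0,0.016,0.011,0.14,0],[0,0.018,0.009,0.14,0],[0,0.018,0.007,0.14,0],[0,0.02,0.004,0.15,0],[0,0.019,0.001,0.14,0],[0,0,0,0,0]])

```text
time_s: 11.95
eef_pos: [559.4, -110.4, 338.8]
ee_rot: [-0.041, -0.706, -0.041, 0.706]
force: [-0.5, 0.6, 0.1]
grip_width: -0.0
```

```bash
python3 - <<'E'
from arc import *
from ov import *
from rig import ctrl
now()
for n in("wrist","scene","top"):
    c=ctrl.capture(n);cv2.imwrite(f"pics/{n}5.png",c["color"][...,::-1])
    print([(q,r["uv"],r["score"]) for q in("strap_end","lever_tip","lever_hinge","strap_pivot") for r in ctrl.place_of(n,q)])
cr=(200,150,420,315)
overlay(cv2.imread("pics/scene5.png"),"scene",(472,122,.117),0,0.15,"pics/ov5.png",cr,3.6)
E
```

```text
t 11.95 p [ 559.4 -110.4  338.8] psi -83.3 F [-0.5  0.6  0.1] j [-0.4   0.37  1.14  0.    1.63  1.05] g -0.0
[('strap_end', [146.1, 237.3], 0.94), ('lever_tip', [128.0, 297.2], 0.95), ('lever_hinge', [165.5, 251.5], 0.62)]
[('strap_end', [281.1, 196.8], 0.84), ('lever_tip', [265.8, 171.6], 0.47), ('lever_hinge', [269.8, 189.8], 0.64), ('strap_pivot', [350.8, 199.0], 0.66)]
[('strap_end', [295.7, 242.6], 0.74), ('lever_tip', [312.1, 234.6], 0.49), ('lever_tip', [219.9, 252.4], 0.48), ('lever_hinge', [305.0, 240.3], 0.69)]
```

View pics/wrist5.png

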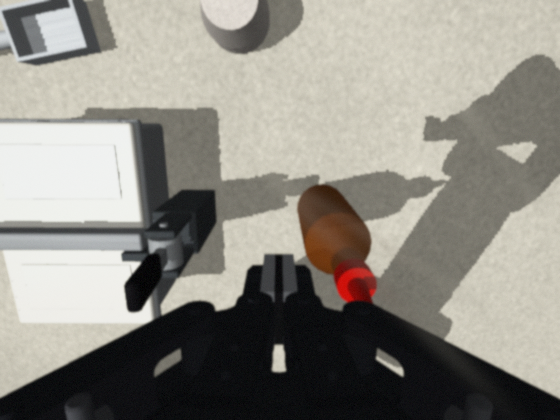

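View pics/ov5.png

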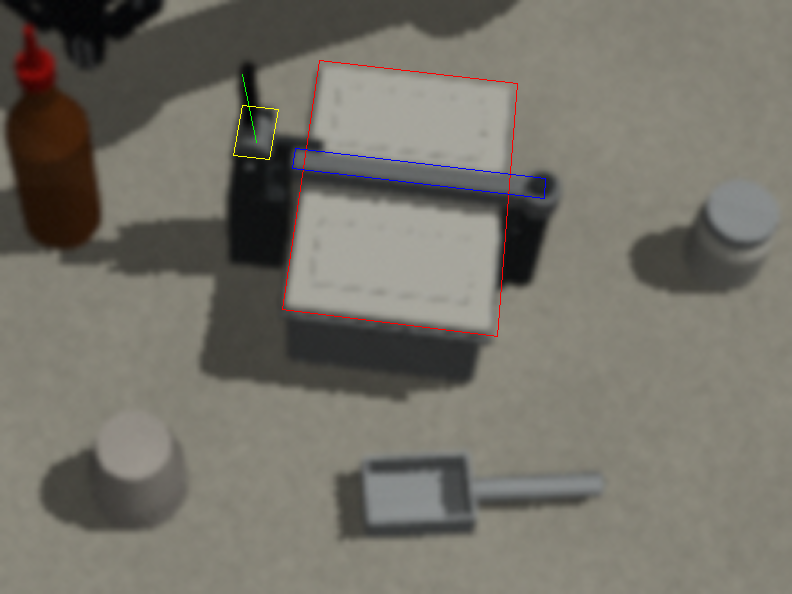

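View pics/top5.png

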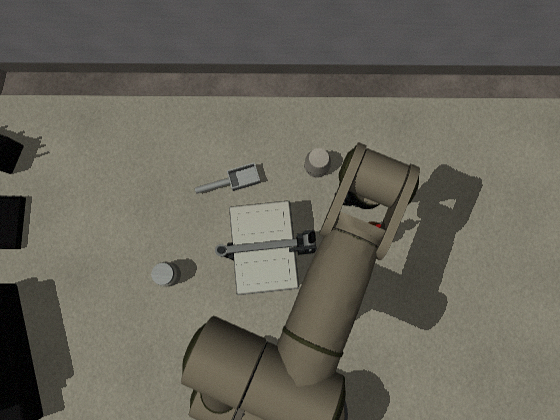

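```bash
python3 - <<'E'
from wr import *
from rig import ctrl
s=ctrl.sense();H=np.load("H.npy")
g=lambda uv,z:watz(s["eef_pos"],s["ee_rot"],H,333.881,278.37,211.986,uv,z).round(1)
for z in (255,260,264): print("tip",z,g((128,297),z),g((143,285),z))
print("hinge",g((166,250),168),"bottle top",g((358,284),270),"strap end",g((148,238),150))
E
```

```text
tip 255 [484.8  -2.6 255. ] [496.3 -13.9 255. ]
tip 260 [488.   -4.8 260. ] [499.3 -15.8 260. ]
tip 264 [490.5  -6.5 264. ] [501.6 -17.4 264. ]
hinge [487.2  -3.2 168. ] bottle top [ 523.6 -169.4  270. ] strap end [490.4  21.6 150. ]
```

```bash
python3 - <<'E'
from pl import *
h=np.array([487.,-4.]);d=np.array([-.117,.993])
def P(t): return tuple(h+d*t)
w=[(*P(-64),338,-83.3,3),(*P(-64),236,-83.3,5)]
for a in range(-15,91,7):
    a=math.radians(a); s=70
    t=s*math.sin(a)-20.5*math.cos(a); z=168+s*math.cos(a)+6*math.sin(a)
    w.append((*P(t),max(173,min(z,238)),-83.3,1))
print([(round((np.array(x[:2])-h)@d),round(x[2])) for x in w])
plan(w)
E
```

```text
[(-64, 338), (-64, 236), (-38, 234), (-30, 236), (-22, 238), (-13, 238), (-4, 238), (5, 236), (14, 233), (22, 229), (30, 225), (38, 219), (46, 213), (52, 206), (58, 199), (63, 191), (67, 182), (70, 174)]
t 12.7 p [ 559.5 -109.7  339.3] psi -83.3 F [-0.1 -0.2  0.3] j [-0.4   0.37  1.14  0.    1.63  1.05] g -0.0
[[0,-0.016,0.02,-0,0],[0.001,-0.017,0.02,-0,0],[0,-0.016,0.02,-0,0],[0.02,-0,-0,-0,0],[0.021,-0,-0,-0,0],[0.02,-0,-0,-0,0],[0.021,-0,-0,-0,0],[0.02,-0,-0,-0,0],[0.002,-0.027,-0,-0,0],[-0.002,-0.007,-0,-0,0],[-0.002,-0.009,-0,-0,0],[0,-0.008,-0,-0,0]]
[[0.001,-0.009,-0,-0,0],[0.001,-0.009,-0,-0,0],[0.003,-0.009,-0,-0,0],[0.004,-0.009,-0,-0,0],[0.005,-0.008,-0,-0,0],[0.005,-0.008,-0,-0,0],[0.006,-0.007,-0,-0,0],[0.007,-0.007,-0,-0,0],[0.008,-0.005,-0,-0,0],[0.008,-0.005,-0,-0,0],[0.008,-0.004,-0,-0,0],[0.008,-0.003,-0,-0,0]]
end [478.6  65.  174.3] -83.30426059605888
```

>>> arm_command(plan=[[0,-0.016,0.02,0,0],[0.001,-0.017,0.02,0,0],[0,-0.016,0.02,0,0],[0.02,0,0,0,0],[0.021,0,0,0,0],[0.02,0,0,0,0],[0.021,0,0,0,0],[0.02,0,0,0,0],[0,0,0,0,0]])

```text
time_s: 13.82
eef_pos: [493.8, -67.9, 235.4]
ee_rot: [-0.041, -0.705, -0.042, 0.707]
force: [-0.2, 0.6, 0.1]
grip_width: -0.0
```

```bash
python3 - <<'E'
from pl import *
from rig import ctrl
import cv2
now()
for n in("wrist","scene"):
    c=ctrl.capture(n)["color"][...,::-1]
    if n=="scene": c=cv2.resize(c[110:290,170:410],None,fx=3,fy=3)
    cv2.imwrite(f"pics/{n}6.png",c)
E
```

```text
t 13.82 p [493.8 -67.9 235.4] psi -83.3 F [-0.2  0.6  0.1] j [-0.37  0.25  1.57 -0.    1.32  1.08] g -0.0
```

View pics/wrist6.png

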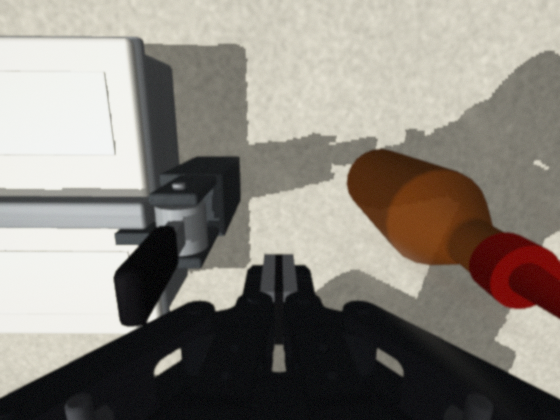

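View pics/scene6.png

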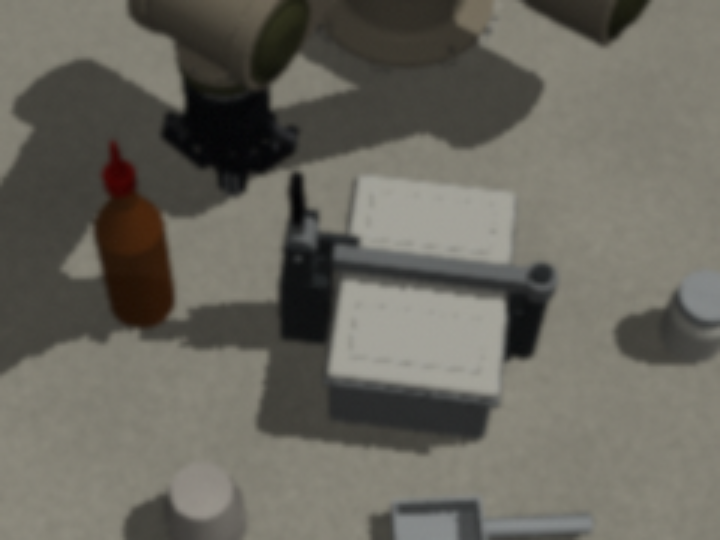

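>>> arm_command(plan=[[0,-0.014,0,0,0],[0,-0.014,0,0,0],[-0.002,-0.007,0,0,0],[-0.001,-0.009,0,0,0],[0,-0.008,0,0,0],[0.001,-0.009,0,0,0],[0.001,-0.009,0,0,0],[0,0,0,0,0]])

```text
time_s: 14.92
eef_pos: [485.8, 2.4, 236.9]
ee_rot: [-0.041, -0.706, -0.042, 0.706]
force: [-0.5, -0.4, 0.2]
grip_width: 0.0
```

```bash
python3 - <<'E'
from pl import *
from rig import ctrl
import cv2
now()
for n in("wrist",):
    c=ctrl.capture(n)["color"][...,::-1]
    cv2.imwrite(f"pics/{n}7.png",c)
E
```

```text
t 14.93 p [485.8   2.4 236.9] psi -83.3 F [-0.5 -0.4  0.2] j [-0.24  0.22  1.6   0.    1.32  1.22] g 0.0
```

View pics/wrist7.png

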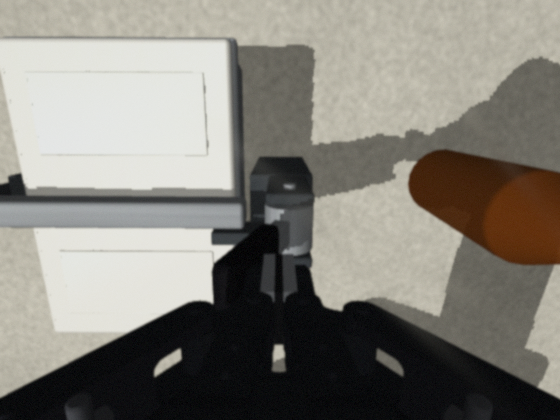

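>>> arm_command(plan=[[0.002,-0.008,0,0,0],[0.004,-0.008,0,0,0],[0.005,-0.008,0,0,0],[0.005,-0.008,0,0,0],[0.006,-0.007,0,0,0],[0.007,-0.007,0,0,0],[0.008,-0.005,0,0,0],[0.008,-0.005,0,0,0]])

```text
time_s: 15.98
eef_pos: [479.6, 57.4, 191.8]
ee_rot: [0.041, 0.706, 0.041, -0.706]
force: [0.3, -4.2, 2.4]
grip_width: -0.001
```

```bash
python3 - <<'E'
from pl import *
from rig import ctrl
import cv2
now()
for n in("wrist",):
    c=ctrl.capture(n)["color"][...,::-1]
    cv2.imwrite(f"pics/{n}8.png",c)
E
```

```text
t 15.97 p [479.6  57.4 191.8] psi -83.3 F [ 0.3 -4.2  2.4] j [-0.12  0.26  1.68 -0.    1.2   1.33] g -0.0
```

View pics/wrist8.png

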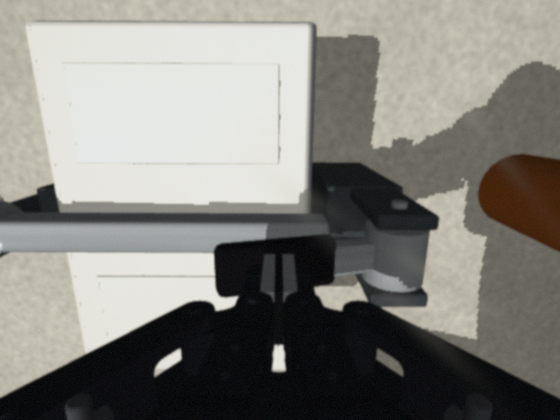

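>>> arm_command(plan=[[0.006,-0.003,0,0,0],[0.006,-0.002,0,0,0],[0.006,0,0,0,0],[0,0,0,0,0]])

```text
time_s: 16.52
eef_pos: [478.9, 62.7, 174.0]
ee_rot: [-0.041, -0.706, -0.042, 0.706]
force: [0.9, 2.2, 2.7]
grip_width: -0.0
```

>>> arm_command(plan=[[0.002,0,0,0,0],[0.002,0,0,0,0],[0,0,0,0,0]])

```text
time_s: 16.9
eef_pos: [479.2, 62.7, 173.3]
ee_rot: [0.041, 0.707, 0.042, -0.705]
force: [-12.3, 2.7, 33.7]
grip_width: -0.0
```

>>> arm_command(plan=[[0.001,0,0,0,0],[0,0,0,0,0],[-0.02,0,0,0,0],[-0.03,0,0,0,0],[-0.04,0,0,0,0],[-0.04,0,0,0,0],[-0.04,0,0,0,0],[0,0.01,-0.05,0,0],[0,0.01,-0.05,0,0],[0,0,-0.05,0,0],[0,0,0,0,0]])

```text
time_s: 18.27
eef_pos: [632.2, 59.8, 334.9]
ee_rot: [-0.041, -0.704, -0.042, 0.708]
force: [-0.8, 0.5, -0.1]
grip_width: 0.002
```

```bash
python3 - <<'E'
from pl import *
from ov import *
from rig import ctrl
import cv2
now()
for n in("scene","top","wrist"):
    c=ctrl.capture(n)["color"][...,::-1]
    cv2.imwrite(f"pics/{n}9.png",c)
    print(n,[(q,r["uv"],r["score"]) for q in("lever_tip","strap_end","syrup_bottle","cup_stack","sugar_jar","ice_scoop") for r in ctrl.place_of(n,q)[:1]])
    if n=="scene":overlay(c.copy(),n,(472,122,.117),0,1.83,"pics/ov9.png",(200,150,420,315),3.6)
E
```

```text
t 18.27 p [632.2  59.8 334.9] psi -83.3 F [-0.8  0.5 -0.1] j [-0.09  0.54  0.9   0.    1.71  1.36] g 0.0
scene [('syrup_bottle', [215.8, 210.2], 0.71), ('cup_stack', [239.7, 281.5], 0.61), ('sugar_jar', [398.6, 222.3], 0.95), ('ice_scoop', [313.9, 289.3], 0.97)]
top [('syrup_bottle', [365.3, 240.5], 0.67), ('cup_stack', [316.5, 163.7], 0.57), ('sugar_jar', [167.9, 276.4], 0.56), ('ice_scoop', [243.2, 179.4], 0.64)]
wrist [('syrup_bottle', [421.5, 261.2], 0.64), ('cup_stack', [359.0, 93.0], 0.58), ('sugar_jar', [47.2, 286.6], 0.8), ('ice_scoop', [188.3, 105.1], 0.81)]
```

View pics/ov9.png

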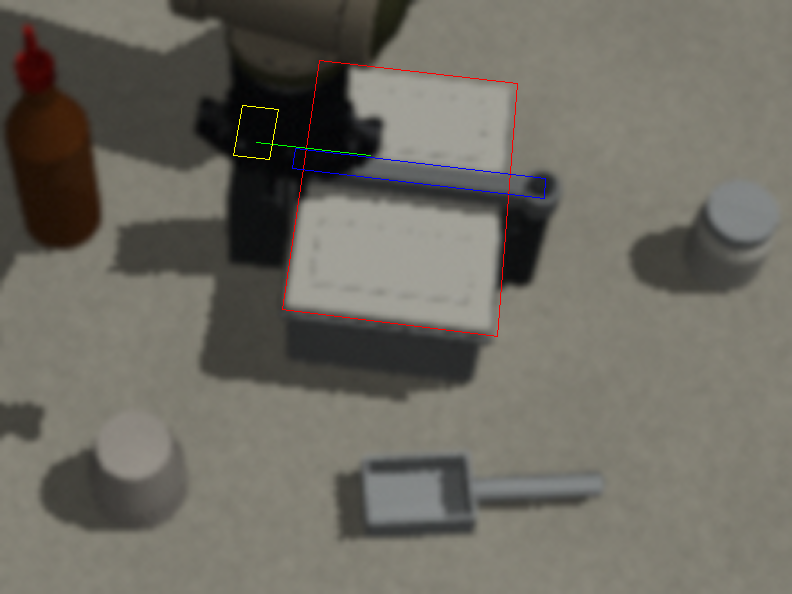

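View pics/wrist9.png

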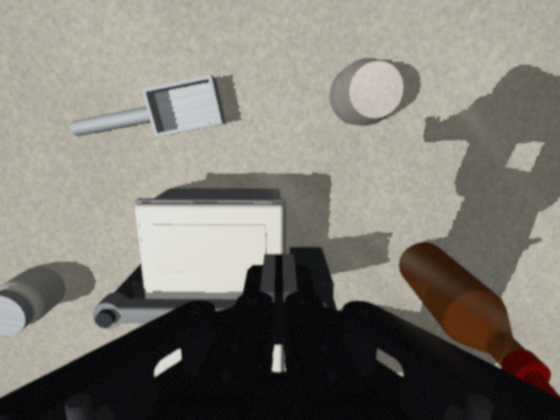

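>>> arm_command(plan=[[0,-0.05,0,0,0],[0,-0.05,0,0,0],[0,-0.05,0,0,0],[0,-0.05,0,0,0],[0,-0.05,0,0,0],[0,0,0,0,0]])

```text
time_s: 20.08
eef_pos: [600.2, 311.2, 338.7]
ee_rot: [-0.043, -0.706, -0.043, 0.706]
force: [0.2, -0.5, -0.6]
grip_width: -0.003
```

```bash
python3 - <<'E'
from pl import *
from ov import *
from rig import ctrl
import cv2
now()
for n in("scene","top"):
    c=ctrl.capture(n)["color"][...,::-1]
    cv2.imwrite(f"pics/{n}10.png",c)
    print(n,[(q,r["uv"],r["score"]) for q in("lever_tip","strap_end") for r in ctrl.place_of(n,q)[:1]])
T=binT(472,122,.117)
for l in(1.6,1.73,1.83):
    P=T([0,-127+95*np.sin(l-.26),168+95*np.cos(l-.26)]);print(l,proj("scene",P),proj("top",P))
a=cv2.imread("pics/scene10.png")[150:250,220:370];cv2.imwrite("pics/z10.png",cv2.resize(a,None,fx=5,fy=5,interpolation=cv2.INTER_CUBIC))
E
```

```text
t 20.07 p [600.2 311.2 338.7] psi -83.1 F [ 0.2 -0.5 -0.6] j [0.31 0.66 0.7  0.   1.78 1.76] g -0.0
scene [('lever_tip', [301.3, 194.3], 0.85), ('strap_end', [280.8, 196.3], 0.59)]
top [('lever_tip', [273.6, 244.0], 0.78)]
1.6 [[301.71117312 188.49190136]] [[274.37333008 242.76081808]]
1.73 [[302.18543208 190.8451507 ]] [[273.73140706 243.25451949]]
1.83 [[302.18035799 192.61195097]] [[273.64659776 243.58781273]]
```

View pics/z10.png

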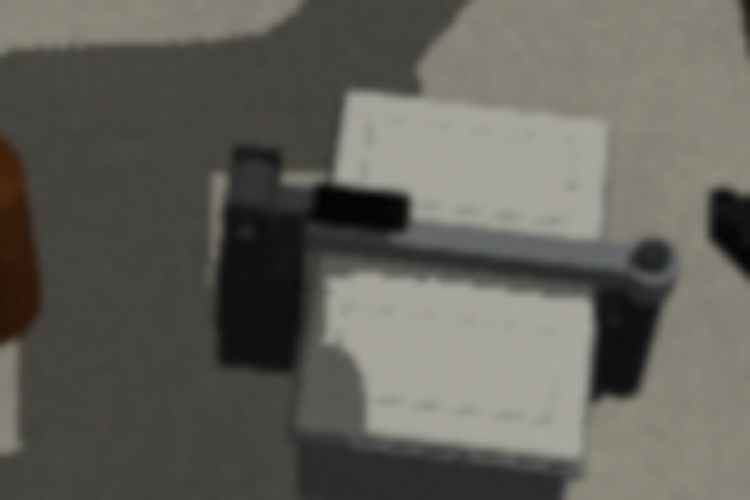

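View pics/top10.png

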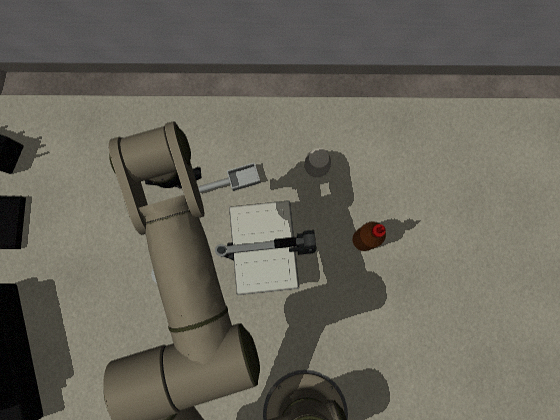

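```bash
python3 -c "
from rig import ctrl
print(ctrl.finish_job())"
```

```text
the job is handed in; nothing more can be done
None
```

The strap is across the lid at its stop and the cam lever is fully down on top of it. I handed the job in at about 20 s of the 51 s allowed; the hand-in reported no verdict.

- **Strap:** I pushed it round with the back of the shut fingers until the force rose to about 23 N at its stop. A picture taken before I touched the lever showed it lying straight across the lid.
- **Lever:** I pushed it over from behind and then down until the force reached about 34 N. The fingertip was then at 173 mm, against the 174 mm expected for a level lever. In the last pictures its tip was within about 2 pixels of the fully-down position in the scene camera and 0.5 pixel in the top camera.
- **Loose objects:** The bottle, cups and scoop were found within about 3 pixels of where they started (roughly 3 to 8 mm). So was the jar in the top camera, but the scene camera had missed it at the start, so I could not compare that view.
- **Arm:** It ended clear of everything, with no contact force showing.

The network's first points for the bin disagreed by up to 3 pixels between cameras. I refitted the bin position from the lid corners and pivot nut, and the contact heights and forces matched that fit.

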